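Close the specimen jar with its inner lid and hold the outer cap

TASK

Pull the cabinet's drawer well open by its handle and leave it open; take out the pair of nested lids together by the wide rim of the inner lid, with the outer cap riding on it, set the pair squarely on the open jar so that the inner lid is fully seated, and let go. Then lift the outer cap alone by its knob, never uncovering the inner lid before it is seated and leaving it undisturbed on the jar, and finish while holding the cap still and level about 10 cm above the jar. Do not knock or shift the jar (a few millimetres do not matter), and leave the vials, the dish and the small box alone.

Things in the scene. Friction and masses are not known exactly. Their poses are not given: they have to be found in the camera images.
- cab_drawer0 (a joint): Opening of the only drawer of the low white cabinet (220 x 220 x 120 mm, fixed to the table, grey drawer front), in m: 0 = shut (as at the start), 0.150 = fully open against its stop. It slides along the -x axis of cab_drawer0_handle, with about 1 N of friction, and stays where it is left.
- cab_drawer0_handle (a point): Middle of the drawer's dark steel bar handle: level round bar, 11 mm thick, 110 mm long along this point's y, 82 mm above the table, 38 mm below the cabinet's top. Moves with the drawer; -x points out (opening direction), z up. Bar axis 35 mm off the drawer front (29 mm free gap behind the bar), on two studs 47 mm either side of the middle. The drawer front reaches 25 mm above the bar's axis.
- stand_top (a point): Centre of the top of the grey ring stand fixed in the drawer, on which the nested lids sit: ring 54 mm outside, 46 mm inside, 34 mm tall, top 56 mm above the table. Axes as the drawer's. It lies 119 mm behind the bar's axis, 63 mm behind the drawer front's inside; drawer 178 mm wide inside, floor 22 mm above the table. Drawer fully open, it is 80 mm clear of the cabinet's front edge.
- inner_lid: Inner lid, aluminium, round, about 90 g. Origin at the centre of its underside, z up. From below: plug 40 mm across and 8 mm deep (chamfered to 33 mm), gripping rim 58 mm across from z = 8 to 18 mm, boss 36 mm across from z = 18 to 26 mm, which the cap covers. Starts sitting on the ring stand in the shut drawer.
- inner_rim (a point): Point on the inner lid's axis at half height of the 58 mm gripping rim (rim is 10 mm thick, this point 5 mm above its underside); where to grip to carry both lids. The cap above it is narrower (48 mm).
- cap: Outer cap, black plastic, round, about 40 g, loosely nested over the inner lid's boss (2 mm of play all round) and resting on the rim; it lifts straight off. Origin at the centre of its open underside, z up: skirt 48 mm across, 14 mm tall, with a knob 20 mm across and 18 mm tall on top (z = 14 to 32 mm). Nested, its origin is 5 mm above inner_rim.
- cap_knob (a point): Centre of the cap's knob, half way up it: 9 mm above the cap's flat top and 9 mm below the knob's top.
- jar: Open round white ceramic jar, about 350 g, loose on the table. Origin at the centre of its underside, z up. 70 mm tall, 54 mm across in its upper part, with a foot 72 mm across that narrows between 14 and 22 mm height.
- jar_mouth (a point): Centre of the jar's mouth at the height of its rim, 70 mm above the table. Mouth 46 mm across inside (3 mm of play round the plug), wall 4 mm, 44 mm deep. With the inner lid seated, the rim's underside rests on it and inner_rim is 5 mm above it.
- vial_a: Small specimen vial with a screw cap, 28 mm across, 55 mm tall, standing beyond the jar; leave alone. Origin at its underside.
- vial_b: Second such vial; leave alone.
- dish: Clear shallow round dish, 90 mm across, 14 mm tall, between robot and cabinet; leave alone. Origin at its underside.
- slip_box: Small white box, 45 x 40 x 16 mm, to the robot's left; leave alone. Origin at its underside.
Mind the look-alikes: they are no part of the job. Of the things like the jar, leave any that is blue; of the rest the larger one is meant.

How it is judged:
On the way, in this order (a step that is already met when the one before it is completed fails the run):
1. the drawer is pulled open at least 110 mm (value of joint cab_drawer0 above 0.11 m), for 0.1 s.
2. both lids are lifted together out of the drawer (inner rim at least 120 mm above the table, cap on it) (height (world z) of inner_rim above 0.12 m and not (distance between cap and inner_rim above 0.016 m)), for 0.1 s.
3. the inner lid is seated on the jar, cap still on it, and let go (horizontal distance between inner_rim and jar_mouth below 0.006 m and z of inner_rim in the frame of jar_mouth between 0.002 and 0.0085 m and angle between the z axis of inner_lid and the z axis of jar, either way round below 0.07 rad and not (distance between cap and inner_rim above 0.016 m) and contact force between the fingers and inner_lid below 0.2 N and contact force between the fingers and cap below 0.2 N and linear speed of inner_lid below 0.02 m/s), for 0.2 s.
At the end, for the whole second after the job is handed in: Inner lid seated on the upright jar (6 mm of centre, 3.5 mm height, 0.07 rad), untouched and at rest; drawer at least 90 mm open; fingers hold the cap still, within 0.25 rad of level, 60 to 200 mm above the rim, within 80 mm of the jar sideways, touching neither lid nor jar (horizontal distance between inner_rim and jar_mouth below 0.006 m and z of inner_rim in the frame of jar_mouth between 0.002 and 0.0085 m and angle between the z axis of inner_lid and the z axis of jar, either way round below 0.07 rad and value of joint cab_drawer0 above 0.09 m and angle between jar's own z axis and vertical below 0.05 rad and height (world z) of jar below 0.005 m and linear speed of inner_lid below 0.02 m/s and contact force between the fingers and inner_lid below 0.2 N and contact force between the arm and jar below 0.2 N and z of cap in the frame of jar_mouth between 0.06 and 0.2 m and horizontal distance between cap and jar_mouth below 0.08 m and angle between cap's own z axis and vertical below 0.25 rad and linear speed of cap below 0.03 m/s and contact force between the fingers and cap above 1 N and contact force between cap and inner_lid below 0.1 N and contact force between cap and jar below 0.1 N); the arm keeps its last pose, push and grip.
It fails at once if the cap comes off the inner lid while that is not seated on the jar (distance between cap and inner_rim above 0.016 m and not (horizontal distance between inner_rim and jar_mouth below 0.006 m and z of inner_rim in the frame of jar_mouth between 0.002 and 0.0085 m and angle between the z axis of inner_lid and the z axis of jar, either way round below 0.07 rad)).
It fails at once if the jar is shifted more than 25 mm or tipped (distance of jar from where it was at the start of the episode above 0.025 m or angle between jar's own z axis and vertical above 0.25 rad).
It fails at once if a vial, the dish or the small box is shifted more than 20 mm (distance of any of vial_a, vial_b, dish, slip_box from where it was at the start of the episode above 0.02 m).
It also fails if it takes over 72 s, if anything falls off the work surface, if the arm or the gripper's body presses on something with over 40 N, if the wrist force passes 120 N, or if a joint passes its speed limit or range.

ROBOT

A 6-joint arm with a two-finger parallel gripper is mounted at the origin on the work surface. World frame = base frame: x ahead of the robot, y to its left, z up, the work surface at z = 0. Lengths are in m, angles in rad, forces in N, time in s.
With the tool pointing down it reaches from about 0.25 to 0.775 m from the base axis. Payload 4 kg.
Tool frame: the origin (TCP) lies midway between the tips of the shut fingers; the grasp point (between the pads) lies 19 mm behind it; z points along the fingers, y is the direction in which the jaws open and shut (so a half turn about z gives the same grasp; the last joint's range is limited). The gripper opens to 94 mm and grips with 3 to 60 N. Pads are 16 mm wide; open, the fingers measure 119 mm over their backs; the gripper's body (75 mm by 177 mm) begins 78 mm behind the grasp point.
Start: joints at [-0.103, 0.087, 1.371, -0, 1.684, -0.103], TCP at [0.55, -0, 0.206] pointing down, gripper open.
Joint ranges: [-3.1, 3.1], [-0.76, 2.03], [0.27, 2.55], [-1.08, 4.22], [0.17, 2.65], [-2.57, 2.57]. Speed limits (rad/s): [2.79, 2.79, 3.14, 3.14, 3.14, 3.14].

INTERFACE

Orientations are given as [roll, pitch, yaw] about the fixed x, y, z axes, in that order (R = Rz(yaw) Ry(pitch) Rx(roll)).
In Python, from bench import robot gives the robot as it stands.
- The arm moves only by the tool servo_tool, never from a script. Its argument "rows" is a list of rows, each a list of 2 entries, a list of its own where there are three numbers: the shift along the tool's x, y, z normalised to -1 to 1, where 1 is 0.08 m, then the turn about the tool's z normalised to -1 to 1, where 1 is pi/2 rad. A call has 1 to 12 rows; each row is the pose to reach, as a shift and turn from the pose commanded when the call began, along the tool's axes at that moment; what a row does not reach only later rows make up. A row lasts 1/12 s, in which the tool goes at most 41.7 mm and 7.16 degrees, less where a joint would pass 70% of its speed; a pose out of reach is approached as far as the arm can. A call with a number of a shift or a turn outside -1 to 1 is refused whole. A call with a gripper value outside its range is refused whole. "grip" is the closure, from -1 (fully open) to 1 (shut), set as the call begins (left out, the last holds). The fingers move at their own pace and stop on an object; the grip force is fixed at half the most. Time passes only in rows, so rows that repeat a pose let the fingers close. It gives the time, the measured TCP pose, the force and the opening at its end, in the units of the state.
- robot.get_obs(): the state, without advancing time (a new reading comes with each control period).
- robot.snapshot(name): name is "scene" or "side" or "wrist"; returns a dict with "pixels" (384x512x3 uint8, red, green, blue), "camera_matrix" (3x3 intrinsics, pixels), "world_from_camera" (4x4, takes a point from camera to world coordinates). Camera axes: x right, y down, z forward; pixel columns grow to the right and rows downward; lengths in m; the calibration is good to about 2 mm. A picture is of the moment at which its call begins. There is no depth.
- robot.close_job(): hands the job in, once; it reports no verdict.
The state is a dict: "time": time; "joint_positions": joint angles; "qvel": joint speeds; "joint_torque": joint torques, N m; "tool_pos": TCP position; "ee_rot": TCP orientation; "wrist_force": force on the tool from outside, world axes, zero at the start; "wrist_torque": the same for the moment, N m; "width": finger opening in m.
Only numpy, scipy, OpenCV 4.12 (cv2) and the standard library are available. Lean on these libraries where they do the work, as an engineer would, in place of code of your own. Each camera call takes 0.05 s, during which the arm holds its last target.

## Working session

There is one attempt and no reset: what is moved stays moved. The work goes in short steps, Python scripts to look and compute and a tool call to move; the robot and the scene stay as the last step left them, time stands still between calls to the robot, and variables do not carry over. Pictures are saved under pics/ and viewed, and the job is handed in when it is done.

Besides the shell and the picture viewer there is one more tool, called by a JSON object that holds its "method" and its "body". servo_tool: Moves the arm, as the interface text tells. Its arguments: {"type":"object","properties":{"rows":{"type":"array"},"grip":{"type":"number"}},"required":["rows"]}

```bash
mkdir -p pics; cat > h.py <<'E'
from bench import robot
import numpy as np, cv2
def snap(n,f):
    s=robot.snapshot(n); cv2.imwrite(f'pics/{f}.png',s['pixels'][:,:,::-1]); np.savez(f'pics/{f}.npz',**s); return s
def ray(s,u,v):
    K=s['camera_matrix'];T=s['world_from_camera']
    d=T[:3,:3]@np.linalg.solve(K,np.array([u,v,1.])); return T[:3,3],d
def onz(s,u,v,z):
    o,d=ray(s,u,v); return o+d*(z-o[2])/d[2]
def proj(s,p):
    T=np.linalg.inv(s['world_from_camera']); c=T[:3,:3]@np.asarray(p)+T[:3,3]; q=s['camera_matrix']@c; return q[:2]/q[2]
E
python3 - <<'E'
from h import *
np.set_printoptions(precision=4,suppress=True)
for n in ['scene','side','wrist']:
    s=snap(n,n+'0'); print(n,s['camera_matrix'].tolist(),s['world_from_camera'])
print(robot.get_obs())
E
```

```text
scene [[448.0633926301589, 0.0, 259.47674347388863], [0.0, 448.0633926301589, 197.01188055889537], [0.0, 0.0, 1.0]] [[ 0.1626  0.5752 -0.8017  1.3806]
 [ 0.9867 -0.0989  0.1291 -0.1441]
 [-0.005  -0.812  -0.5836  0.69  ]
 [ 0.      0.      0.      1.    ]]
side [[456.0281143749542, 0.0, 253.90580931867902], [0.0, 456.0281143749542, 191.95448150738017], [0.0, 0.0, 1.0]] [[ 0.883  -0.2282  0.4101  0.0719]
 [-0.4692 -0.4074  0.7835 -0.9394]
 [-0.0118 -0.8843 -0.4668  0.6524]
 [ 0.      0.      0.      1.    ]]
wrist [[293.21995390112204, 0.0, 255.83131499084794], [0.0, 293.21995390112204, 192.31308030929827], [0.0, 0.0, 1.0]] [[ 1.      0.0007 -0.001   0.5506]
 [ 0.0004 -0.9736 -0.2285  0.0664]
 [-0.0011  0.2285 -0.9736  0.3844]
 [ 0.      0.      0.      1.    ]]
{'time': 0.15, 'joint_positions': array([-0.1031,  0.0878,  1.3719, -0.    ,  1.6836, -0.1031]), 'qvel': array([ 0.001 , -0.0027, -0.0068, -0.0014, -0.0001, -0.0008]), 'joint_torque': array([  0.0012, -34.0636, -30.2795,   0.0719,   0.0304,  -0.0001]), 'tool_pos': array([0.5496, 0.    , 0.2046]), 'ee_rot': array([-3.1399, -0.0001,  1.5707]), 'wrist_force': array([ 0.5972,  0.5785, -0.3757]), 'wrist_torque': array([0.0297, 0.0196, 0.0048]), 'width': 0.09409244441135688}
```

View pics/scene0.png

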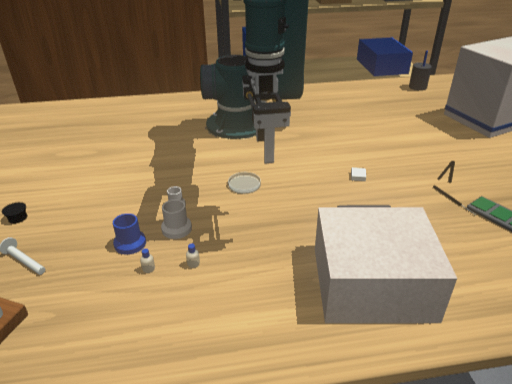

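View pics/side0.png

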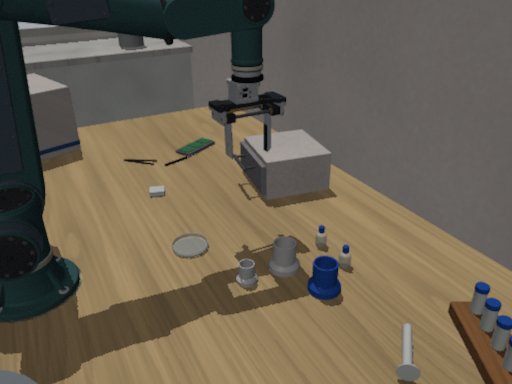

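View pics/wrist0.png

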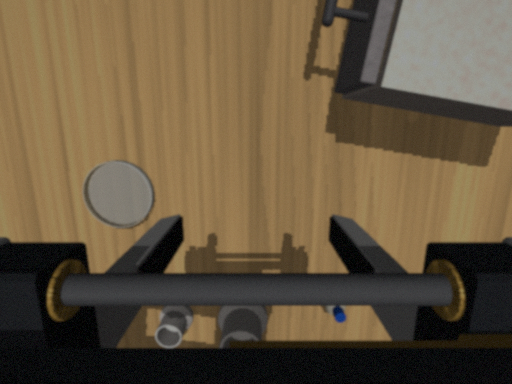

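```bash
python3 - <<'E'
from h import *
a=cv2.imread('pics/scene0.png')[190:330,300:460]; cv2.imwrite('pics/sc_c.png',cv2.resize(a,None,fx=5,fy=4.2,interpolation=cv2.INTER_CUBIC)[:600,:800])
b=cv2.imread('pics/side0.png')[110:310,140:360]; cv2.imwrite('pics/si_c.png',cv2.resize(b,None,fx=3,fy=3,interpolation=cv2.INTER_CUBIC)[:600,:800])
E
```

```text
(no output)
```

View pics/sc_c.png

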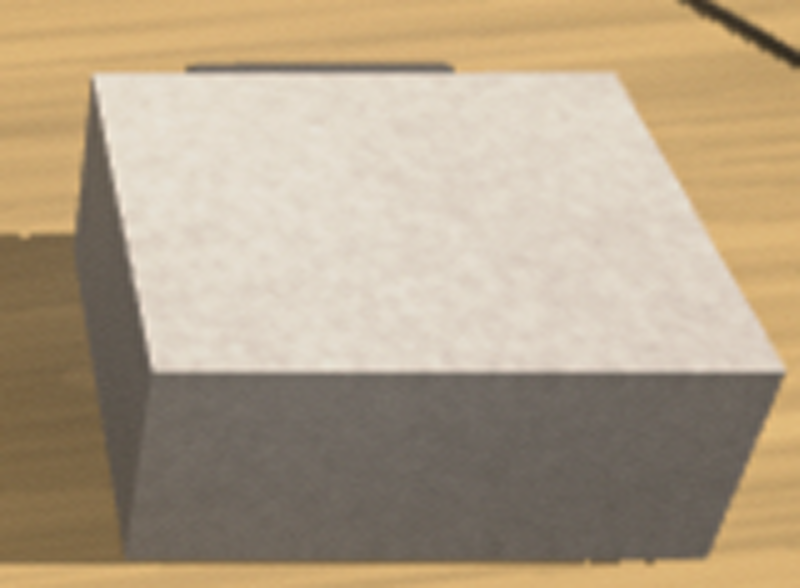

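View pics/si_c.png

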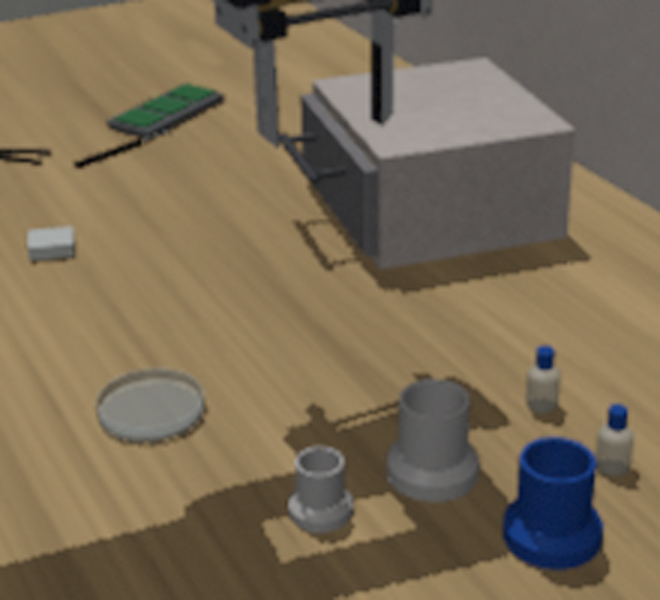

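```bash
python3 - <<'E'
from h import *
np.set_printoptions(precision=4,suppress=True)
s=np.load('pics/scene0.npz'); 
c=[(318.6,207.4),(423.4,207.4),(456.6,278.5),(330.4,278.5)]
# low-saturation bright mask for the cabinet top
hsv=cv2.cvtColor(s['pixels'],cv2.COLOR_RGB2HSV)
m=((hsv[:,:,1]<50)&(hsv[:,:,2]>150)).astype(np.uint8)
m[:190]=0;m[:,:290]=0;m[:,470:]=0
ct=max(cv2.findContours(m,0,2)[0],key=cv2.contourArea)
ap=cv2.approxPolyDP(ct,5,True)[:,0]; print(ap)
P=[onz(s,*p,.12) for p in ap]
for p in P: print(p)
if len(P)==4:
  print([np.linalg.norm(P[i]-P[i-1]) for i in range(4)])
w=np.load('pics/wrist0.npz'); d=np.load('pics/side0.npz')
hs=cv2.cvtColor(d['pixels'],cv2.COLOR_RGB2HSV)
E
```

```text
[[319 208]
 [331 278]
 [456 278]
 [422 208]]
[0.658  0.0991 0.12  ]
[0.857  0.0654 0.12  ]
[0.8933 0.2792 0.12  ]
[0.6946 0.3122 0.12  ]
[np.float64(0.21621199401043464), np.float64(0.20177048796556604), np.float64(0.21681997638768225), np.float64(0.2013886717712012)]
```

```bash
python3 - <<'E'
from h import *
np.set_printoptions(precision=4,suppress=True)
s=np.load('pics/scene0.npz');d=np.load('pics/side0.npz');w=np.load('pics/wrist0.npz')
F=np.array([.6763,.2057]);ex=np.array([.9857,-.1682]);ey=np.array([.1682,.9857])
a=onz(s,337.4,205.5,.0875);b=onz(s,390.6,205.5,.0875);print('bar scene',a,b,np.linalg.norm(a-b))
m=(a+b)[:2]/2-F; print('offset mid',m@ex,m@ey)
for u,v in[(330,22),(335,12)]:
  p=onz(w,u,v,.082);q=p[:2]-F;print('wrist bar end',p,q@ex,q@ey)
for h in(.049,.056,.035,.045): 
  H=F-ex*h; print(h,H,[proj(d,[*(H+ey*t),.082]) for t in(-.055,.055)],proj(w,[*(H-ey*.055),.082]))
# jars in scene & side
import sys
for nm,im,box in(('scene',s,(160,180,200,245)),('side',d,(230,230,305,285))):
  x0,y0,x1,y1=box; c=im['pixels'][y0:y1,x0:x1]
  cv2.imwrite(f'pics/j_{nm}.png',cv2.resize(c,None,fx=8,fy=8,interpolation=cv2.INTER_CUBIC)[:,:,::-1])
c=w['pixels'][0:140,280:440];cv2.imwrite('pics/w_h.png',cv2.resize(c,None,fx=4,fy=4,interpolation=cv2.INTER_CUBIC)[:,:,::-1])
E
```

```text
bar scene [0.6148 0.156  0.0875] [0.6349 0.2733 0.0875] 0.11896010887490127
offset mid -0.05220754416292804 0.00018665256652318425
wrist bar end [0.6193 0.1586 0.082 ] -0.04824215675939527 -0.056043051507506006
wrist bar end [0.6235 0.1669 0.082 ] -0.04556935241412523 -0.04710009820116843
0.049 [0.628  0.2139] [array([245.0988, 168.9547]), array([234.7589, 155.1483])] [329.465   20.6211]
0.056 [0.6211 0.2151] [array([242.8412, 169.2922]), array([232.6325, 155.4458])] [322.1188  19.2187]
0.035 [0.6418 0.2116] [array([249.5948, 168.2826]), array([238.9948, 154.5555])] [344.115   23.4178]
0.045 [0.6319 0.2133] [array([246.3859, 168.7623]), array([235.9714, 154.9786])] [333.6564  21.4213]
```

View pics/w_h.png

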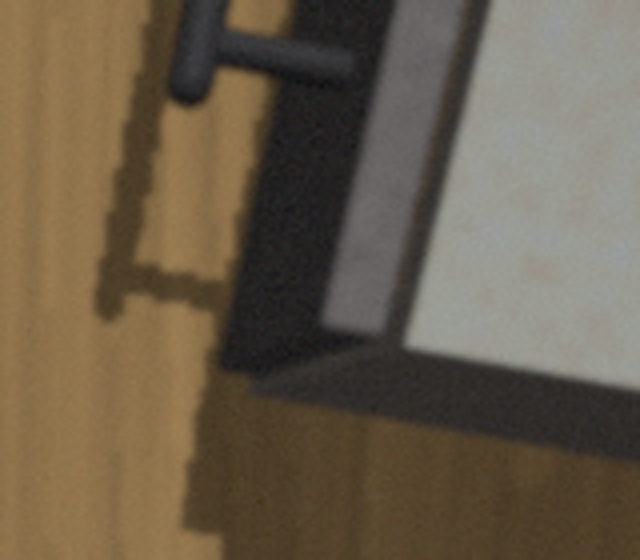

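View pics/j_scene.png

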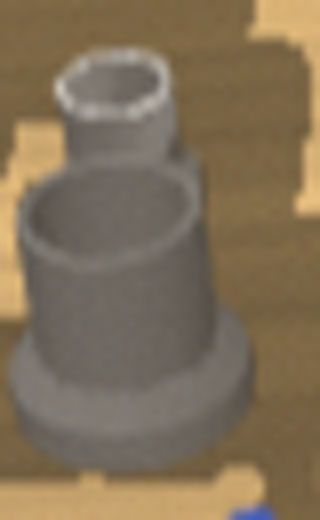

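View pics/j_side.png

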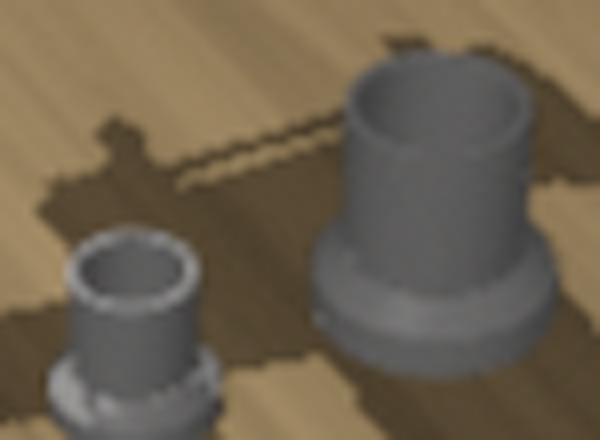

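```bash
python3 - <<'E'
from h import *
np.set_printoptions(precision=4,suppress=True)
s=np.load('pics/scene0.npz');d=np.load('pics/side0.npz')
print(onz(s,173.9,206.4,.07),onz(d,284.8,242.9,.07))
print('decoy',onz(s,160+113/8,180+83/8,.045),onz(d,230+133/8,230+270/8,.045))
print('vials',onz(s,193,250,.05),onz(s,146,255,.05),'blue',onz(s,127,222,.07))
for u in((20,211),(202,211)): print(onz(s,160+u[0]/8,180+u[1]/8,.07))
E
```

```text
[ 0.5322 -0.2076  0.07  ] [ 0.5289 -0.2132  0.07  ]
decoy [ 0.4299 -0.2089  0.045 ] [ 0.4329 -0.2106  0.045 ]
vials [ 0.6663 -0.1714  0.05  ] [ 0.6653 -0.2684  0.05  ] blue [ 0.5727 -0.3102  0.07  ]
[ 0.5276 -0.2335  0.07  ]
[ 0.5365 -0.1817  0.07  ]
```

{"method": "servo_tool", "body": {"rows": [[[0.33,0.13,0],0],[[0.67,0.27,0],0],[[1,0.4,0],0],[[1,0.4,0],0]], "grip": 0.46}}

```text
time: 0.48
tool_pos: [0.5827, 0.0841, 0.2044]
ee_rot: [-3.141, -0.003, 1.575]
wrist_force: [-0.3, 0.0, 0.4]
width: 0.0708
```

{"method": "servo_tool", "body": {"rows": [[[0.33,0.13,0],0],[[0.67,0.27,0],0],[[1,0.4,0],0],[[1,0.4,0],0]]}}

```text
time: 0.82
tool_pos: [0.6144, 0.1638, 0.2041]
ee_rot: [-3.14, -0.002, 1.575]
wrist_force: [0.2, -0.1, -0.5]
width: 0.0442
```

{"method": "servo_tool", "body": {"rows": [[[0.33,0.08,0],0.05],[[0.67,0.165,0],0.108],[[0.67,0.165,0],0.108],[[0.67,0.165,0],0.108]]}}

```text
time: 1.15
tool_pos: [0.6269, 0.2136, 0.2046]
ee_rot: [-3.14, 0.001, 1.403]
wrist_force: [-0.0, -0.2, 0.3]
width: 0.0258
```

```bash
python3 - <<'E'
from h import *
np.set_printoptions(precision=4,suppress=True)
w=snap('wrist','w1');d=snap('side','d1');print(robot.get_obs())
E
```

```text
{'time': 1.25, 'joint_positions': array([ 0.2413,  0.3416,  1.0692, -0.001 ,  1.7317,  0.4108]), 'qvel': array([-0.0123, -0.0094,  0.0019,  0.003 ,  0.0005,  0.007 ]), 'joint_torque': array([  0.5981, -44.4044, -30.3779,   0.1126,  -0.0221,  -0.0052]), 'tool_pos': array([0.627 , 0.2123, 0.2052]), 'ee_rot': array([-3.1412,  0.0012,  1.4012]), 'wrist_force': array([-0.6151,  0.6292,  0.1639]), 'wrist_torque': array([-0.057 ,  0.0428,  0.0031]), 'width': 0.02548139593816725}
```

View pics/w1.png

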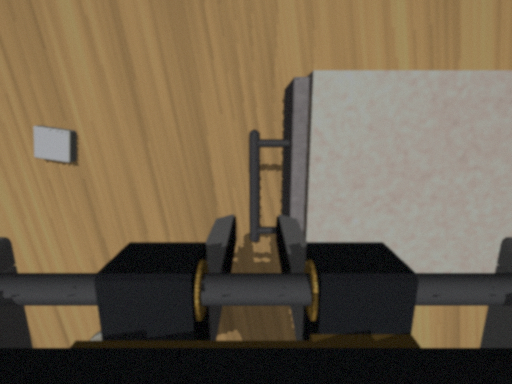

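```bash
python3 - <<'E'
from h import *
np.set_printoptions(precision=4,suppress=True)
w=np.load('pics/w1.npz')
R=lambda p:(p[:2]-[.627,.2123])
yaw=1.4012-np.pi/2; ex=np.array([np.cos(yaw),np.sin(yaw)]);ey=np.array([-ex[1],ex[0]])
for u,v in((254.5,131),(254.5,241),(258,142.5),(258,230.5)):
  p=onz(w,u,v,.082);print(p,'ahead',R(p)@ex,'left',R(p)@ey)
c=w['pixels'][110:260,210:330];cv2.imwrite('pics/w1c.png',cv2.resize(c,None,fx=4,fy=4,interpolation=cv2.INTER_CUBIC)[:,:,::-1])
E
```

```text
[0.6361 0.2718 0.082 ] ahead -0.0011218560828109919 left 0.060212278344827716
[0.6162 0.1547 0.082 ] ahead -0.0009252074477638766 left -0.05861962348851557
[0.6377 0.2599 0.082 ] ahead 0.0024639374715141465 left 0.04874667285132972
[0.622  0.1662 0.082 ] ahead 0.0028822339058308566 left -0.046327466247176576
```

View pics/w1c.png

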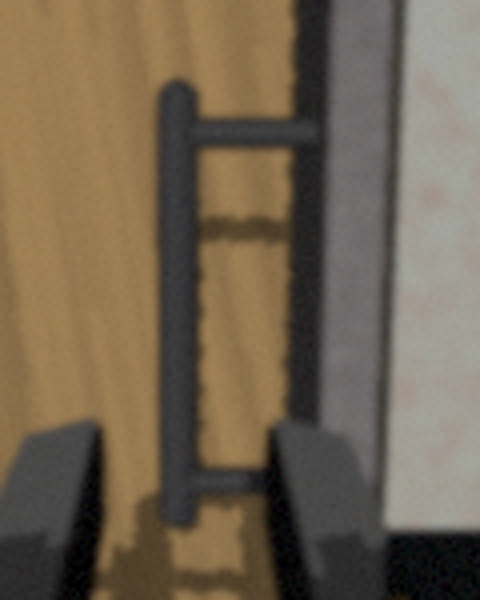

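{"method": "servo_tool", "body": {"rows": [[[0,0,0.3],0],[[0,0,0.6],0],[[0,0,0.88],0],[[0,0,0.88],0]]}}

```text
time: 1.58
tool_pos: [0.6241, 0.211, 0.1292]
ee_rot: [-3.132, 0.005, 1.4]
wrist_force: [0.1, 0.6, -0.9]
width: 0.0253
```

{"method": "servo_tool", "body": {"rows": [[[0,0,0.2],0],[[0,0,0.4],0],[[0,0,0.6],0],[[0,0,0.75],0],[[0,0,0.88],0],[[0,0,0.88],0]]}}

```text
time: 2.08
tool_pos: [0.626, 0.2126, 0.0626]
ee_rot: [-3.138, 0.002, 1.401]
wrist_force: [-0.8, -0.3, -0.0]
width: 0.0257
```

{"method": "servo_tool", "body": {"rows": [[[0,0,0],0],[[0,0,0],0],[[0,0,0],0],[[0,0,0],0],[[0,0,0],0]], "grip": 1}}

```text
time: 2.5
tool_pos: [0.6248, 0.214, 0.0657]
ee_rot: [-3.137, 0.001, 1.402]
wrist_force: [-7.4, 0.3, 1.9]
width: 0.0098
```

{"method": "servo_tool", "body": {"rows": [[[0,-0.1,0],0],[[0,-0.25,0],0],[[0,-0.4,0],0],[[0,-0.55,0],0],[[0,-0.7,0],0],[[0,-0.85,0],0],[[0,-0.9,0],0]]}}

```text
time: 3.08
tool_pos: [0.5554, 0.2258, 0.0657]
ee_rot: [3.14, 0.0, 1.402]
wrist_force: [1.0, -1.0, -1.4]
width: 0.0102
```

{"method": "servo_tool", "body": {"rows": [[[0,-0.1,0],0],[[0,-0.25,0],0],[[0,-0.4,0],0],[[0,-0.55,0],0],[[0,-0.7,0],0],[[0,-0.8,0],0],[[0,-0.87,0],0],[[0,-0.87,0],0]]}}

```text
time: 3.75
tool_pos: [0.4868, 0.2375, 0.0657]
ee_rot: [3.141, 0.0, 1.402]
wrist_force: [-1.2, -3.8, 5.7]
width: 0.0102
```

{"method": "servo_tool", "body": {"rows": [[[0,0,0],0],[[0,0,0],0],[[0,0,0],0],[[0,0,0],0]], "grip": 0.46}}

```text
time: 4.08
tool_pos: [0.4877, 0.2377, 0.0641]
ee_rot: [-3.141, -0.0, 1.401]
wrist_force: [-0.7, 0.1, -0.2]
width: 0.0251
```

{"method": "servo_tool", "body": {"rows": [[[0,0,-0.15],0],[[0,0,-0.4],0],[[0,0,-0.7],0],[[0,0,-1],0],[[0,0,-1],0]]}}

```text
time: 4.5
tool_pos: [0.4909, 0.2388, 0.1515]
ee_rot: [3.132, -0.006, 1.401]
wrist_force: [0.7, -0.2, 1.2]
width: 0.0253
```

{"method": "servo_tool", "body": {"rows": [[[0,0,-0.4],0],[[0,0,-0.8],0],[[0,0,-1],0],[[0,0,-1],0],[[0,0,-1],0]], "grip": -1}}

```text
time: 4.92
tool_pos: [0.488, 0.2377, 0.2251]
ee_rot: [3.14, -0.001, 1.401]
wrist_force: [0.4, -0.5, -1.2]
width: 0.0551
```

```bash
python3 - <<'E'
from h import *
np.set_printoptions(precision=4,suppress=True)
w=snap('wrist','w2');d=snap('side','d2');s=snap('scene','s2');print(robot.get_obs())
E
```

```text
{'time': 5.0667, 'joint_positions': array([0.3487, 0.0688, 1.3579, 0.    , 1.7194, 0.5184]), 'qvel': array([-0.0006,  0.0029,  0.0019,  0.0009,  0.0032,  0.    ]), 'joint_torque': array([  0.0153, -34.0637, -30.9868,   0.0737,  -0.0177,  -0.0002]), 'tool_pos': array([0.4867, 0.2371, 0.222 ]), 'ee_rot': array([-3.1377,  0.0022,  1.4011]), 'wrist_force': array([ 0.8813,  0.2739, -0.4912]), 'wrist_torque': array([-0.0758,  0.0385, -0.0173]), 'width': 0.06740192522957042}
```

View pics/w2.png

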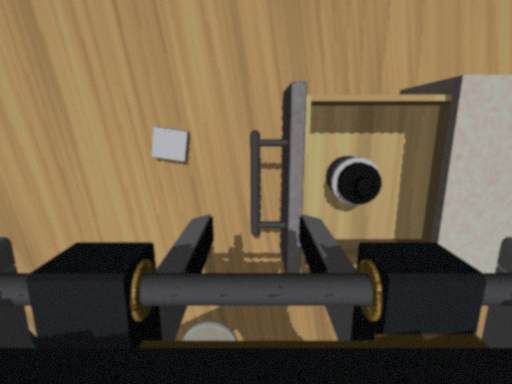

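View pics/s2.png

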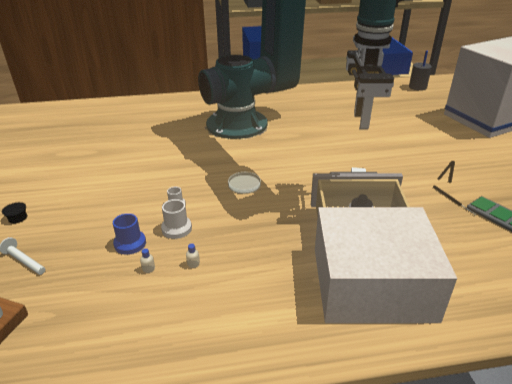

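View pics/d2.png

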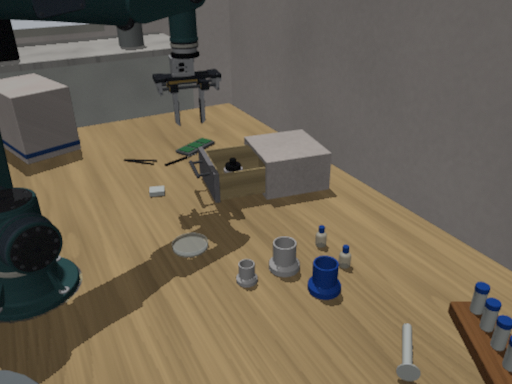

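```bash
python3 - <<'E'
from h import *
np.set_printoptions(precision=4,suppress=True)
w=np.load('pics/w2.npz')
c=w['pixels'][140:220,310:400];cv2.imwrite('pics/w2c.png',cv2.resize(c,None,fx=7,fy=7,interpolation=cv2.INTER_CUBIC)[:,:,::-1])
d=np.load('pics/d2.npz')
c=d['pixels'][145:195,205:265];cv2.imwrite('pics/d2c.png',cv2.resize(c,None,fx=10,fy=10,interpolation=cv2.INTER_CUBIC)[:,:,::-1])
H=np.array([.4875,.2376]);yaw=-.1695;ex=np.array([np.cos(yaw),np.sin(yaw)])
S=H+.119*ex;print(S)
for z in(.066,.08,.098):print(proj(w,[*S,z]),proj(d,[*S,z]))
# handle check
print([onz(w,255,v,.082) for v in(131,236)])
E
```

```text
[0.6048 0.2175]
[355.3589 181.7749] [232.5975 167.7029]
[359.4756 184.1561] [232.4436 163.5338]
[365.2928 187.5209] [232.2436 158.1157]
[array([0.4982, 0.2956, 0.082 ]), array([0.4778, 0.1768, 0.082 ])]
```

View pics/w2c.png

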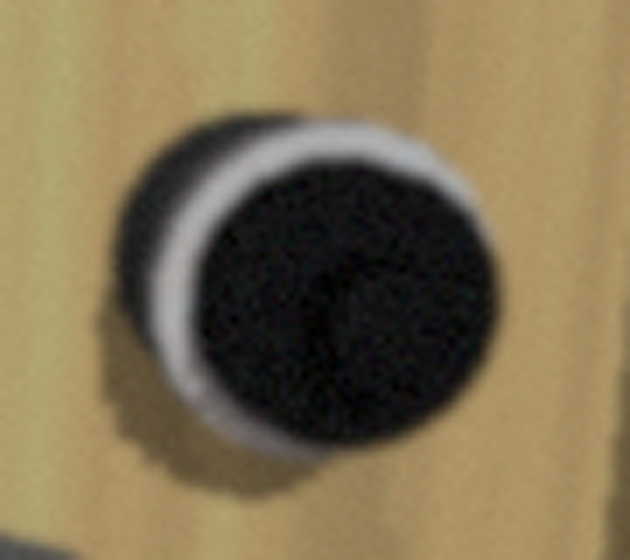

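View pics/d2c.png

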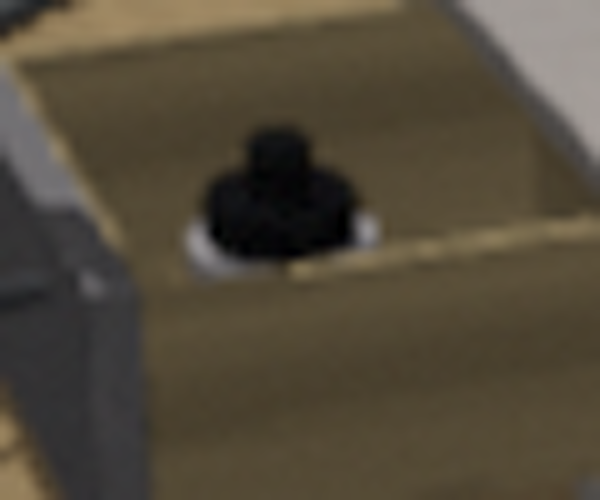

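{"method": "servo_tool", "body": {"rows": [[[0,0.4,0],0],[[0,0.8,0],0],[[0,1,0],0]]}}

```text
time: 5.32
tool_pos: [0.5678, 0.2229, 0.2215]
ee_rot: [-3.139, 0.002, 1.4]
wrist_force: [-0.6, 0.8, -0.6]
width: 0.0872
```

{"method": "servo_tool", "body": {"rows": [[[0,0.2,0],-0.079],[[0,0.4,0],-0.158],[[0,0.487,0],-0.237],[[0,0.487,0],-0.316],[[0,0.487,0],-0.395],[[0,0.487,0],-0.474],[[0,0.487,0],-0.553],[[0,0.487,0],-0.632],[[0,0.487,0],-0.711],[[0,0.487,0],-0.79],[[0,0.487,0],-0.869],[[0,0.487,0],-0.948]]}}

```text
time: 6.32
tool_pos: [0.6041, 0.2172, 0.222]
ee_rot: [-3.139, -0.004, 2.896]
wrist_force: [-0.3, -0.6, 0.5]
width: 0.0938
```

{"method": "servo_tool", "body": {"rows": [[[0,0,0.1],-0.052],[[0,0,0.2],-0.052],[[0,0,0.2],-0.052],[[0,0,0.2],-0.052]]}}

```text
time: 6.65
tool_pos: [0.604, 0.2172, 0.2062]
ee_rot: [-3.14, -0.004, 2.97]
wrist_force: [-0.3, 0.5, -0.0]
width: 0.0939
```

```bash
python3 - <<'E'
from h import *
np.set_printoptions(precision=4,suppress=True)
w=snap('wrist','w3');d=snap('side','d3');o=robot.get_obs();print(o['time'],o['tool_pos'],o['ee_rot'],o['width'])
for z in(.066,.08,.098):print(proj(w,[.6048,.2175,z]),proj(d,[.6048,.2175,z]))
E
```

```text
6.75 [0.6047 0.2174 0.2081] [-3.1412 -0.0009  2.9708] 0.09408606603163683
[255.8166 184.5552] [232.6027 167.7056]
[255.7872 187.1686] [232.4488 163.5365]
[255.7455 190.8829] [232.2488 158.1183]
```

View pics/w3.png

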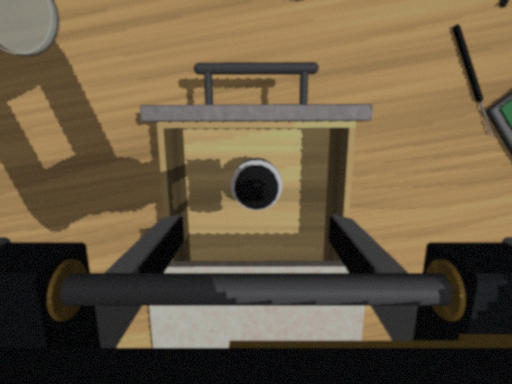

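{"method": "servo_tool", "body": {"rows": [[[0,0,0.3],0],[[0,0,0.6],0],[[0,0,0.85],0],[[0,0,1],0],[[0,0,1],0]]}}

```text
time: 7.17
tool_pos: [0.6031, 0.2169, 0.1251]
ee_rot: [-3.139, -0.006, 2.971]
wrist_force: [-0.6, -0.1, -0.3]
width: 0.0938
```

{"method": "servo_tool", "body": {"rows": [[[0,0,0.2],0],[[0,0,0.4],0],[[0,0,0.6],0],[[0,0,0.8],0],[[0,0,0.93],0],[[0,0,1],0],[[0,0,1],0],[[0,0,1],0]]}}

```text
time: 7.83
tool_pos: [0.6055, 0.2176, 0.0497]
ee_rot: [3.141, 0.001, 2.972]
wrist_force: [0.6, -0.7, -0.4]
width: 0.0939
```

```bash
python3 - <<'E'
from h import *
np.set_printoptions(precision=4,suppress=True)
w=snap('wrist','w4');d=snap('side','d4');o=robot.get_obs();print(o['time'],o['tool_pos'],o['ee_rot'],o['width'],o['wrist_force'])
c=d['pixels'][130:200,190:290];cv2.imwrite('pics/d4c.png',cv2.resize(c,None,fx=7,fy=7,interpolation=cv2.INTER_CUBIC)[:,:,::-1])
E
```

```text
7.9333 [0.6059 0.2177 0.0504] [3.1404 0.0025 2.9719] 0.09389120492914967 [0.9872 0.3864 0.1748]
```

View pics/w4.png

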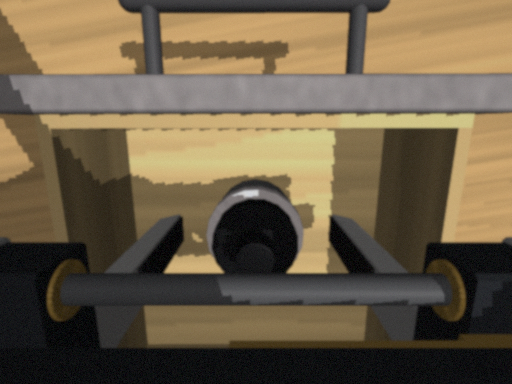

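View pics/d4c.png

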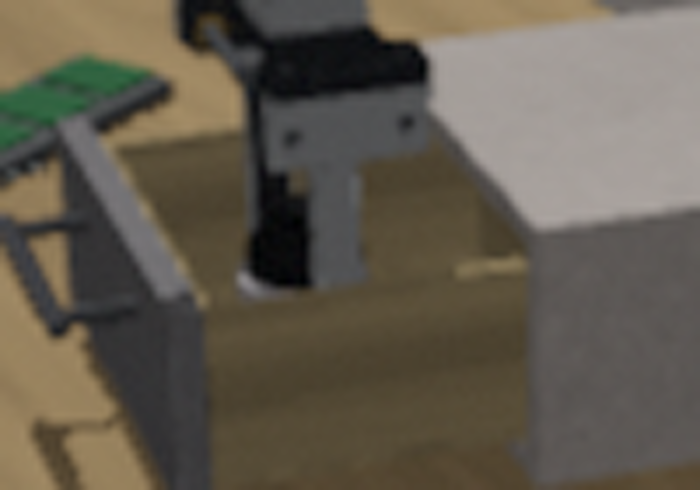

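{"method": "servo_tool", "body": {"rows": [[[0,0,0.06],0],[[0,0,0.06],0],[[0,0,0.06],0]], "grip": 0.2}}

```text
time: 8.18
tool_pos: [0.6048, 0.2174, 0.0439]
ee_rot: [-3.142, -0.0, 2.972]
wrist_force: [-1.0, 0.9, 0.7]
width: 0.0773
```

{"method": "servo_tool", "body": {"rows": [[[0,0,0],0],[[0,0,0],0],[[0,0,0],0],[[0,0,0],0],[[0,0,0],0],[[0,0,0],0]], "grip": 1}}

```text
time: 8.68
tool_pos: [0.605, 0.2174, 0.044]
ee_rot: [3.142, 0.0, 2.972]
wrist_force: [-0.2, -0.4, 0.8]
width: 0.0568
```

{"method": "servo_tool", "body": {"rows": [[[0,0,-0.03],0],[[0,0,-0.1],0],[[0,0,-0.2],0],[[0,0,-0.32],0],[[0,0,-0.46],0],[[0,0,-0.6],0],[[0,0,-0.74],0],[[0,0,-0.86],0],[[0,0,-0.95],0],[[0,0,-1],0],[[0,0,-1],0]]}}

```text
time: 9.6
tool_pos: [0.6056, 0.2176, 0.1255]
ee_rot: [3.141, 0.002, 2.972]
wrist_force: [-0.1, 0.3, -1.1]
width: 0.0574
```

{"method": "servo_tool", "body": {"rows": [[[0,0,-0.05],0],[[0,0,-0.15],0],[[0,0,-0.3],0],[[0,0,-0.45],0],[[0,0,-0.6],0],[[0,0,-0.72],0],[[0,0,-0.78],0],[[0,0,-0.8],0],[[0,0,-0.8],0]]}}

```text
time: 10.35
tool_pos: [0.6051, 0.2175, 0.1887]
ee_rot: [3.141, 0.001, 2.972]
wrist_force: [-0.5, 0.0, -2.7]
width: 0.0569
```

```bash
python3 - <<'E'
from h import *
np.set_printoptions(precision=4,suppress=True)
w=snap('wrist','w5');d=snap('side','d5');o=robot.get_obs();print(o['time'],o['tool_pos'],o['ee_rot'],o['width'],o['wrist_force'])
c=d['pixels'][80:200,180:300];cv2.imwrite('pics/d5c.png',cv2.resize(c,None,fx=5,fy=5,interpolation=cv2.INTER_CUBIC)[:,:,::-1])
E
```

```text
10.45 [0.6046 0.2173 0.1872] [-3.141  -0.0011  2.9719] 0.05722371093309533 [-0.6025  0.2365 -3.5031]
```

View pics/w5.png

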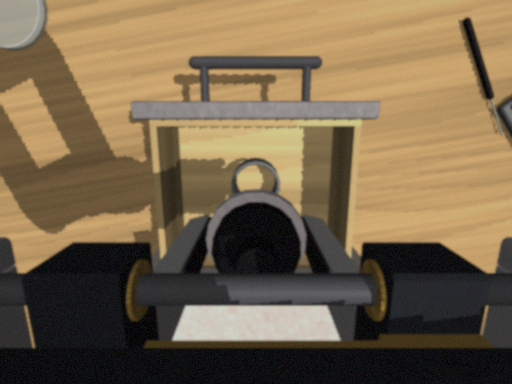

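View pics/d5c.png

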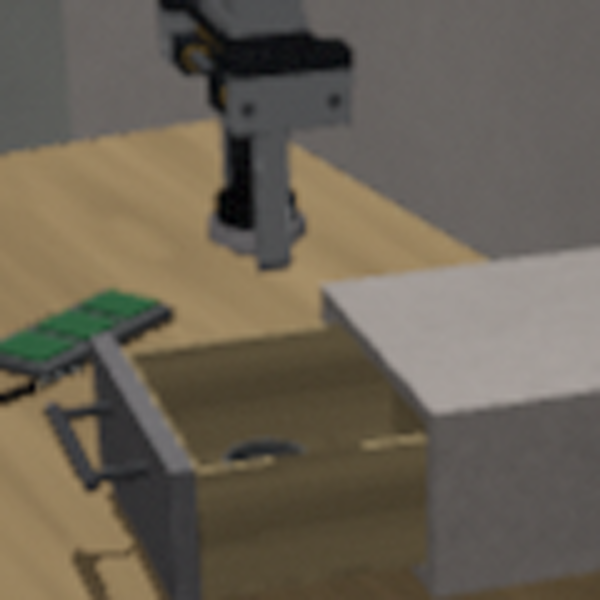

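```bash
python3 - <<'E'
from h import *
np.set_printoptions(precision=4,suppress=True)
w=np.load('pics/w5.npz');d=np.load('pics/d5.npz')
T=np.array([.6046,.2173]);t=np.linspace(0,2*np.pi,200)
for nm,im in(('w',w),('d',d)):
  for z,r in((.2092,.029),(.1992,.029),(.1912,.020),(.2232,.024)):
    P=np.array([proj(im,[T[0]+r*np.cos(a),T[1]+r*np.sin(a),z]) for a in t]);print(nm,z,P.min(0),P.max(0))
c=w['pixels'][170:290,180:330];cv2.imwrite('pics/w5c.png',cv2.resize(c,None,fx=5,fy=5,interpolation=cv2.INTER_CUBIC)[:,:,::-1])
c=d['pixels'][100:140,210:250];cv2.imwrite('pics/d5c2.png',cv2.resize(c,None,fx=14,fy=14,interpolation=cv2.INTER_CUBIC)[:,:,::-1])
E
```

```text
w 0.2092 [203.9369 189.0552] [304.045  282.9737]
w 0.1992 [206.7481 185.3389] [301.428  274.6204]
w 0.1912 [222.8791 196.8031] [285.4452 255.9959]
w 0.2232 [208.8057 204.5064] [298.8594 288.2709]
d 0.2092 [220.9778 119.9109] [240.8566 126.5395]
d 0.1992 [221.1331 123.1189] [240.9423 129.8493]
d 0.1912 [224.3264 126.6926] [237.9479 131.3887]
d 0.2232 [222.4836 115.922 ] [239.0151 121.2869]
```

View pics/w5c.png

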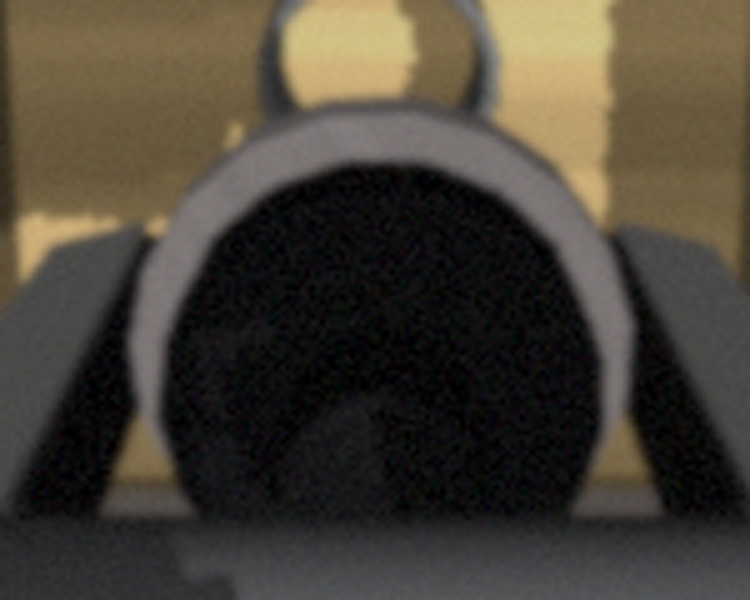

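View pics/d5c2.png

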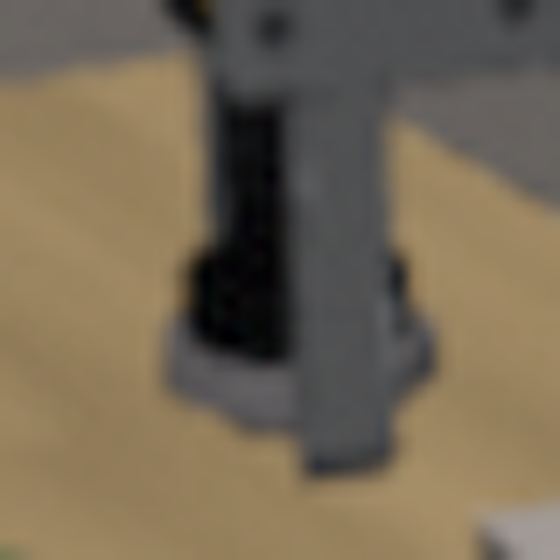

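{"method": "servo_tool", "body": {"rows": [[[-0.02,-0.05,0],0],[[-0.04,-0.16,0],0],[[-0.08,-0.34,0],0],[[-0.13,-0.56,0],0],[[-0.17,-0.78,0],0],[[-0.22,-1,0],0]]}}

```text
time: 10.95
tool_pos: [0.6085, 0.1334, 0.1877]
ee_rot: [-3.141, -0.0, 2.971]
wrist_force: [1.0, 0.4, -1.3]
width: 0.0572
```

{"method": "servo_tool", "body": {"rows": [[[-0.05,-0.22,0],0],[[-0.1,-0.44,0],0],[[-0.15,-0.66,0],0],[[-0.2,-0.88,0],0],[[-0.22,-1,0],0]]}}

```text
time: 11.37
tool_pos: [0.6124, 0.0502, 0.1877]
ee_rot: [-3.14, -0.0, 2.969]
wrist_force: [0.9, 0.4, -0.8]
width: 0.0572
```

{"method": "servo_tool", "body": {"rows": [[[-0.05,-0.22,0],0],[[-0.1,-0.44,0],0],[[-0.15,-0.66,0],0],[[-0.2,-0.88,0],0],[[-0.22,-1,0],0]]}}

```text
time: 11.78
tool_pos: [0.6161, -0.0307, 0.1877]
ee_rot: [-3.141, -0.0, 2.97]
wrist_force: [-1.3, -0.3, -1.3]
width: 0.0573
```

{"method": "servo_tool", "body": {"rows": [[[-0.05,-0.22,0],0],[[-0.1,-0.44,0],0],[[-0.15,-0.66,0],0],[[-0.2,-0.88,0],0],[[-0.22,-1,0],0]]}}

```text
time: 12.2
tool_pos: [0.62, -0.1119, 0.1877]
ee_rot: [-3.141, -0.0, 2.97]
wrist_force: [0.2, 0.3, -1.1]
width: 0.0574
```

{"method": "servo_tool", "body": {"rows": [[[-0.05,-0.22,0],0],[[-0.1,-0.44,0],0],[[-0.15,-0.66,0],0],[[-0.2,-0.88,0],0],[[-0.22,-1,0],0],[[-0.22,-1.0,0],0]]}}

```text
time: 12.7
tool_pos: [0.6237, -0.1935, 0.1875]
ee_rot: [-3.141, -0.001, 2.969]
wrist_force: [-0.6, -0.2, -0.8]
width: 0.0576
```

{"method": "servo_tool", "body": {"rows": [[[0,-0.12,0],0],[[0,-0.2,0],0],[[0,-0.23,0],0],[[0,-0.23,0],0],[[0,-0.23,0],0],[[0,-0.23,0],0]]}}

```text
time: 13.2
tool_pos: [0.6211, -0.2093, 0.188]
ee_rot: [3.141, 0.0, 2.973]
wrist_force: [-0.3, -0.1, -0.6]
width: 0.0571
```

```bash
python3 - <<'E'
from h import *
np.set_printoptions(precision=4,suppress=True)
w=snap('wrist','w6');d=snap('side','d6');s=snap('scene','s6');o=robot.get_obs();print(o['time'],o['tool_pos'],o['ee_rot'],o['width'],o['wrist_force'])
print(proj(w,[.5305,-.2104,.07]))
E
```

```text
13.35 [ 0.6211 -0.2094  0.188 ] [3.1415 0.0002 2.9725] 0.05725948701593303 [-0.2185 -0.4879 -1.2322]
[238.232   97.9234]
```

View pics/w6.png

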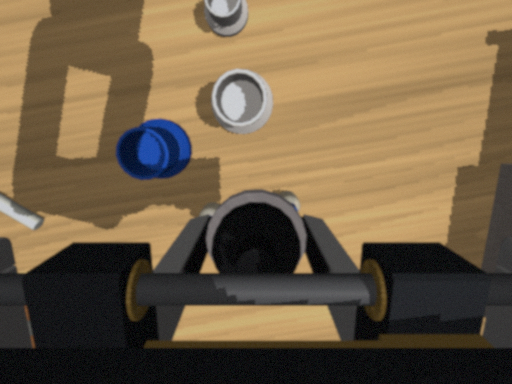

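View pics/d6.png

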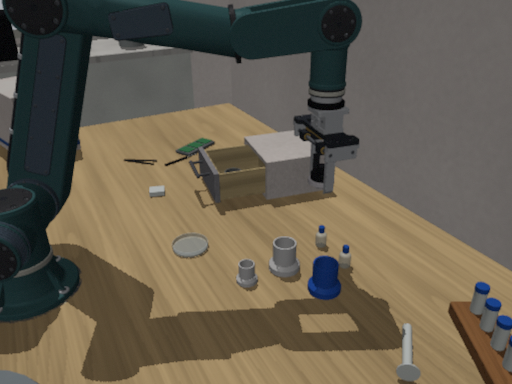

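View pics/s6.png

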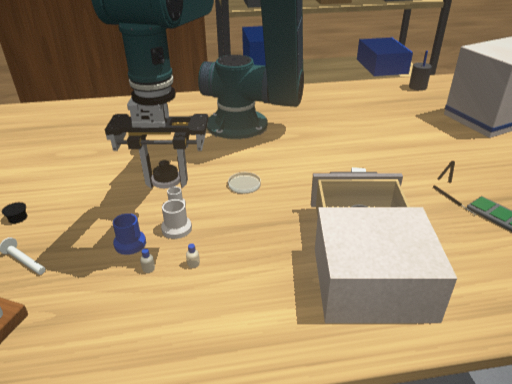

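```bash
python3 - <<'E'
from h import *
w=np.load('pics/w6.npz')
c=w['pixels'][60:140,200:280];cv2.imwrite('pics/w6c.png',cv2.resize(c,None,fx=7,fy=7,interpolation=cv2.INTER_CUBIC)[:,:,::-1])
s=np.load('pics/s6.npz');c=s['pixels'][190:245,150:205];cv2.imwrite('pics/s6c.png',cv2.resize(c,None,fx=10,fy=10,interpolation=cv2.INTER_CUBIC)[:,:,::-1])
E
```

```text
(no output)
```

View pics/w6c.png

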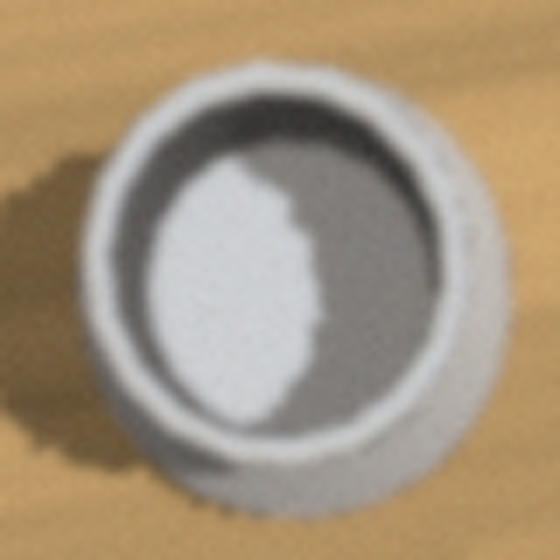

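View pics/s6c.png

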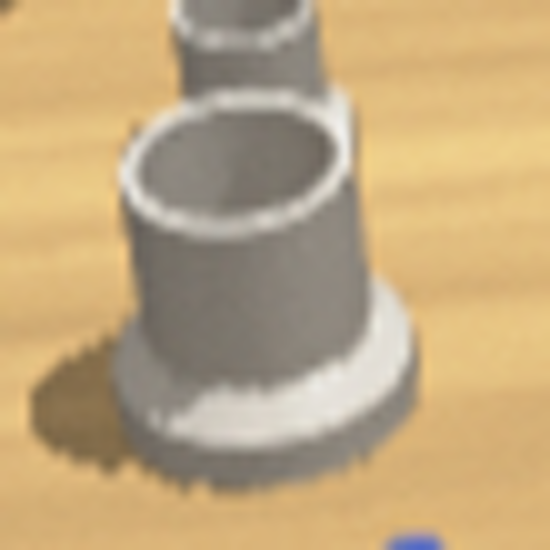

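```bash
python3 - <<'E'
from h import *
np.set_printoptions(precision=4,suppress=True)
w=np.load('pics/w6.npz');s=np.load('pics/s6.npz')
for p in((239,97.7),(237.7,96.6),(236.6,95.7)):print(onz(w,*p,.07))
print('stand check: w2 lid', 'scene',onz(s,173.6,206.2,.07))
E
```

```text
[ 0.5304 -0.2096  0.07  ]
[ 0.5292 -0.2107  0.07  ]
[ 0.5282 -0.2116  0.07  ]
stand check: w2 lid scene [ 0.5313 -0.2082  0.07  ]
```

{"method": "servo_tool", "body": {"rows": [[[0.05,-0.01,0],0],[[0.15,-0.03,0],0],[[0.32,-0.06,0],0],[[0.5,-0.09,0],0],[[0.7,-0.13,0],0],[[0.84,-0.15,0],0],[[0.9,-0.16,0],0]]}}

```text
time: 13.93
tool_pos: [0.546, -0.2103, 0.1884]
ee_rot: [-3.141, -0.0, 2.971]
wrist_force: [0.4, -0.5, -1.3]
width: 0.0571
```

{"method": "servo_tool", "body": {"rows": [[[0.1,-0.02,0.1],0],[[0.18,-0.03,0.25],0],[[0.22,-0.04,0.4],0],[[0.22,-0.04,0.55],0],[[0.22,-0.04,0.7],0],[[0.22,-0.04,0.8],0],[[0.22,-0.04,0.85],0],[[0.22,-0.04,0.85],0],[[0.22,-0.04,0.85],0]]}}

```text
time: 14.68
tool_pos: [0.5303, -0.2105, 0.1199]
ee_rot: [3.142, 0.0, 2.972]
wrist_force: [-0.2, 0.1, -1.5]
width: 0.0573
```

```bash
python3 - <<'E'
from h import *
np.set_printoptions(precision=4,suppress=True)
w=snap('wrist','w7');d=snap('side','d7');s=snap('scene','s7');o=robot.get_obs();print(o['time'],o['tool_pos'],o['ee_rot'],o['width'],o['wrist_force'])
c=d['pixels'][190:290,230:350];cv2.imwrite('pics/d7c.png',cv2.resize(c,None,fx=6,fy=6,interpolation=cv2.INTER_CUBIC)[:,:,::-1])
c=s['pixels'][140:250,120:240];cv2.imwrite('pics/s7c.png',cv2.resize(c,None,fx=6,fy=5.4,interpolation=cv2.INTER_CUBIC)[:,:,::-1])
E
```

```text
14.8333 [ 0.5306 -0.2107  0.1208] [-3.1411  0.0018  2.9721] 0.056634364663206024 [ 0.9211 -0.3922 -1.0847]
```

View pics/d7c.png

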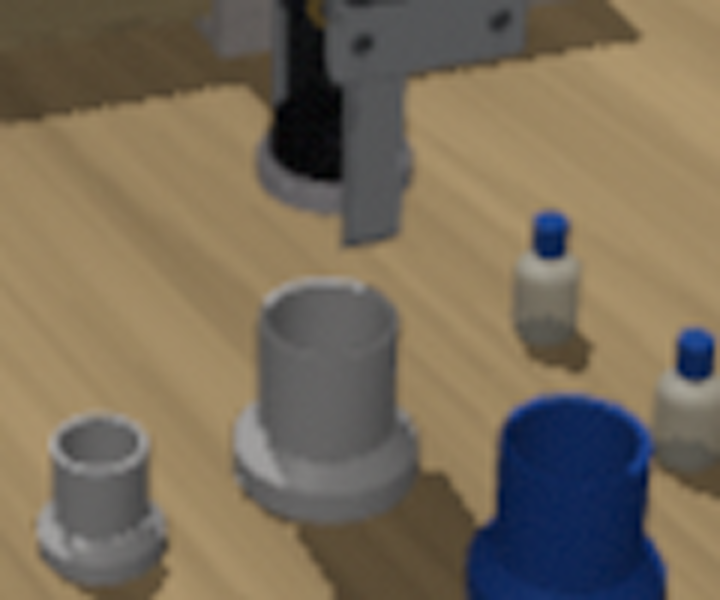

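View pics/s7c.png

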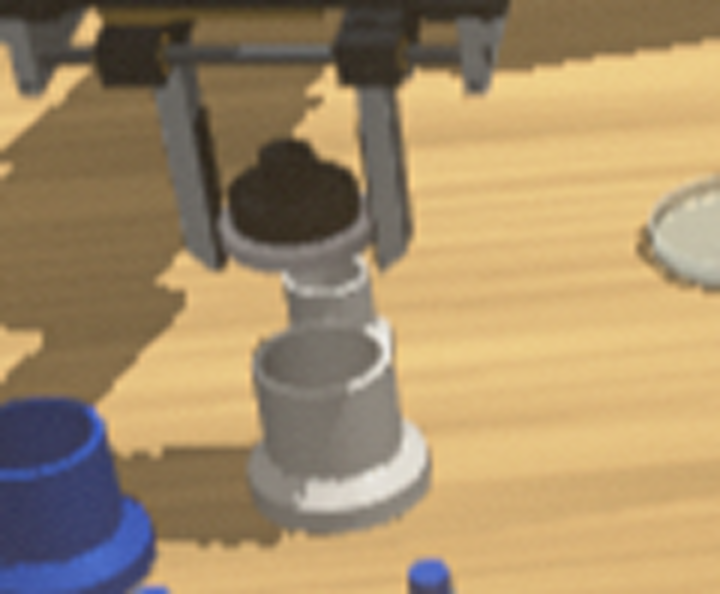

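View pics/w7.png

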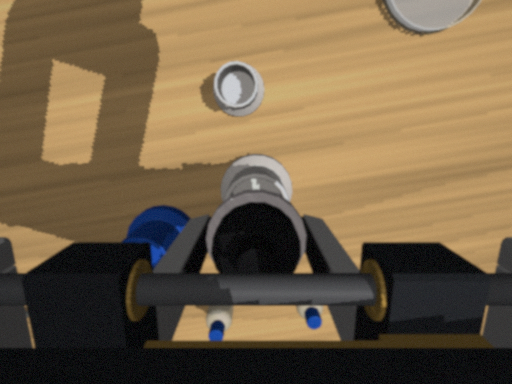

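```bash
python3 - <<'E'
from h import *
from scipy.optimize import fsolve
np.set_printoptions(precision=4,suppress=True)
d=np.load('pics/d7.npz');s=np.load('pics/s7.npz')
t=np.linspace(0,2*np.pi,180)
def mid(im,x,y,zs,r):
    u=[proj(im,[x+r*np.cos(a),y+r*np.sin(a),z])[0] for z in zs for a in t]; return (min(u)+max(u))/2
def sol(us,ud,zs,r): return fsolve(lambda q:[mid(s,*q,zs,r)-us,mid(d,*q,zs,r)-ud],[.53,-.21])
L=sol(169.25,285.7,(.133,.143),.029);J=sol(173.6,284.6,(.07,),.027)
print(L,J,L-J, 'tcp',.5306,-.2107)
E
```

```text
[ 0.5316 -0.2097] [ 0.5314 -0.2082] [ 0.0002 -0.0016] tcp 0.5306 -0.2107
```

{"method": "servo_tool", "body": {"rows": [[[0,0.015,0.1],0],[[0,0.015,0.22],0],[[0,0.015,0.34],0],[[0,0.015,0.44],0],[[0,0.015,0.5],0],[[0,0.015,0.52],0],[[0,0.015,0.52],0],[[0,0.015,0.52],0]]}}

```text
time: 15.5
tool_pos: [0.5303, -0.2094, 0.0784]
ee_rot: [-3.142, 0.0, 2.972]
wrist_force: [0.2, 0.2, -1.5]
width: 0.0573
```

```bash
python3 - <<'E'
from h import *
np.set_printoptions(precision=4,suppress=True)
d=snap('side','d8');s=snap('scene','s8');o=robot.get_obs();print(o['time'],o['tool_pos'],o['ee_rot'],o['width'],o['wrist_force'])
c=d['pixels'][200:290,240:330];cv2.imwrite('pics/d8c.png',cv2.resize(c,None,fx=6.6,fy=6.6,interpolation=cv2.INTER_CUBIC)[:,:,::-1])
c=s['pixels'][155:245,130:220];cv2.imwrite('pics/s8c.png',cv2.resize(c,None,fx=6.6,fy=6.6,interpolation=cv2.INTER_CUBIC)[:,:,::-1])
E
```

```text
15.6 [ 0.5306 -0.2095  0.079 ] [-3.1412  0.0014  2.972 ] 0.05705299266208784 [ 0.0888 -0.2735 -1.8471]
```

View pics/d8c.png

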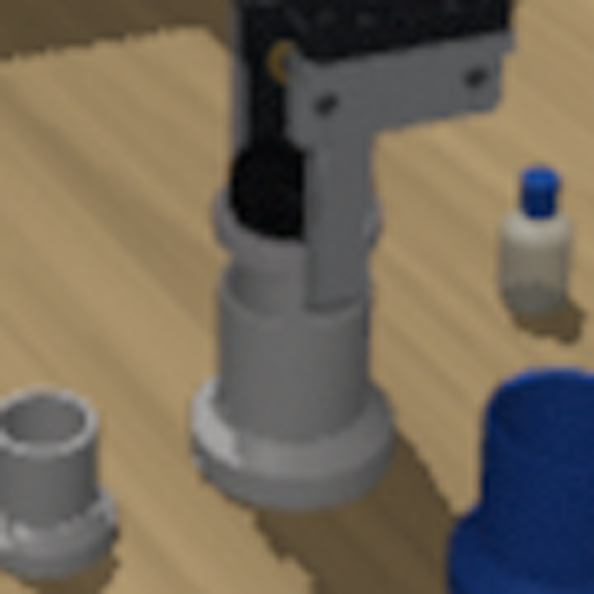

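View pics/s8c.png

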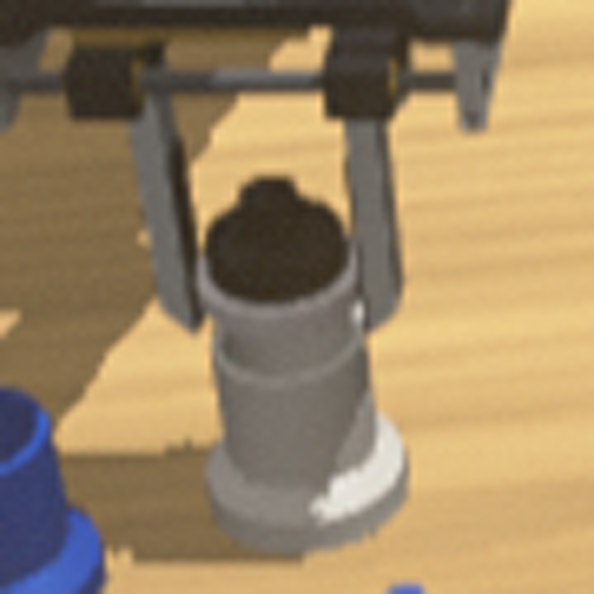

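```bash
python3 - <<'E'
from h import *
from scipy.optimize import fsolve
np.set_printoptions(precision=4,suppress=True)
d=np.load('pics/d8.npz');s=np.load('pics/s8.npz')
t=np.linspace(0,2*np.pi,180)
def mid(im,x,y,zs,r):
    u=[proj(im,[x+r*np.cos(a),y+r*np.sin(a),z])[0] for z in zs for a in t]; return (min(u)+max(u))/2
def sol(us,ud,zs,r): return fsolve(lambda q:[mid(s,*q,zs,r)-us,mid(d,*q,zs,r)-ud],[.53,-.21])
L=sol(171.97,285.08,(.091,.101),.029);J=sol(173.8,284.6,(.07,),.027)
print(L,J,L-J)
E
```

```text
[ 0.5316 -0.2087] [ 0.5317 -0.2077] [-0.    -0.001]
```

{"method": "servo_tool", "body": {"rows": [[[0,0.01,0.03],0],[[0,0.01,0.06],0],[[0,0.01,0.09],0],[[0,0.01,0.12],0],[[0,0.01,0.15],0],[[0,0.01,0.18],0],[[0,0.01,0.2],0],[[0,0.01,0.22],0],[[0,0.01,0.22],0],[[0,0.01,0.22],0]]}}

```text
time: 16.43
tool_pos: [0.5303, -0.2088, 0.0606]
ee_rot: [-3.141, 0.0, 2.972]
wrist_force: [0.2, -2.4, -1.2]
width: 0.0575
```

{"method": "servo_tool", "body": {"rows": [[[0,0,0.01],0],[[0,0,0.02],0],[[0,0,0.03],0],[[0,0,0.04],0],[[0,0,0.04],0]]}}

```text
time: 16.85
tool_pos: [0.5306, -0.209, 0.058]
ee_rot: [-3.141, 0.001, 2.972]
wrist_force: [-0.7, -3.3, 1.1]
width: 0.0573
```

```bash
python3 - <<'E'
from h import *
np.set_printoptions(precision=4,suppress=True)
d=snap('side','d9');s=snap('scene','s9');o=robot.get_obs();print(o['time'],o['tool_pos'],o['ee_rot'],o['width'],o['wrist_force'])
c=np.hstack([cv2.resize(im['pixels'][a:a+90,b:b+65],None,fx=6,fy=6,interpolation=cv2.INTER_CUBIC) for im,a,b in((d,200,255),(s,155,145))]);cv2.imwrite('pics/c9.png',c[:,:,::-1])
E
```

```text
16.95 [ 0.5306 -0.209   0.058 ] [-3.1408  0.001   2.9718] 0.05761303667953033 [-0.496  -3.0522  2.3781]
```

View pics/c9.png

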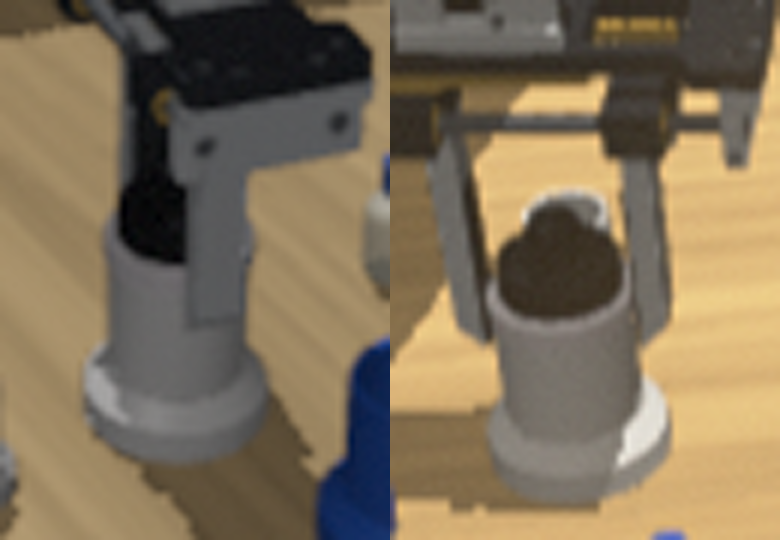

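{"method": "servo_tool", "body": {"rows": [[[0,-0.006,0.01],0],[[0,-0.01,0.015],0],[[0,-0.01,0.015],0],[[0,-0.01,0.015],0]]}}

```text
time: 17.28
tool_pos: [0.5306, -0.209, 0.058]
ee_rot: [3.141, 0.001, 2.972]
wrist_force: [-2.6, -1.0, 7.4]
width: 0.0575
```

{"method": "servo_tool", "body": {"rows": [[[0,0,0],0],[[0,0,0],0],[[0,0,0],0],[[0,0,0],0],[[0,0,0],0],[[0,0,0],0]], "grip": -0.5}}

```text
time: 17.78
tool_pos: [0.53, -0.209, 0.0558]
ee_rot: [3.141, -0.001, 2.972]
wrist_force: [0.8, 0.0, 0.4]
width: 0.0706
```

```bash
python3 - <<'E'
from h import *
np.set_printoptions(precision=4,suppress=True)
d=snap('side','d10');s=snap('scene','s10');o=robot.get_obs();print(o['time'],o['tool_pos'],o['ee_rot'],o['width'],o['wrist_force'])
c=np.hstack([cv2.resize(im['pixels'][a:a+90,b:b+65],None,fx=6,fy=6,interpolation=cv2.INTER_CUBIC) for im,a,b in((d,200,255),(s,155,145))]);cv2.imwrite('pics/c10.png',c[:,:,::-1])
E
```

```text
17.8833 [ 0.5301 -0.2091  0.0561] [ 3.1412 -0.0003  2.972 ] 0.0705662859036962 [ 0.4691  0.1401 -0.0722]
```

View pics/c10.png

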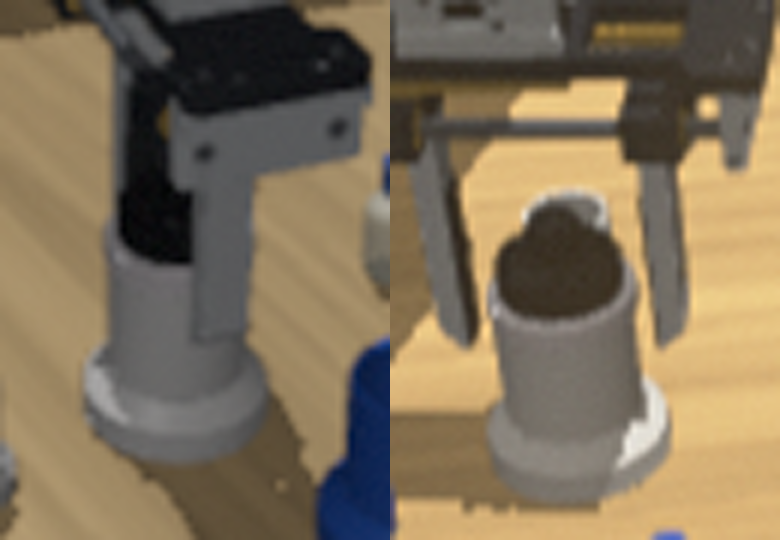

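{"method": "servo_tool", "body": {"rows": [[[0,0,-0.1],0],[[0,0,-0.25],0],[[0,0,-0.45],0],[[0,0,-0.65],0],[[0,0,-0.85],0],[[0,0,-1],0],[[0,0,-1],0],[[0,0,-1],0],[[0,0,-1],0]]}}

```text
time: 18.63
tool_pos: [0.5298, -0.2091, 0.1357]
ee_rot: [3.141, -0.001, 2.972]
wrist_force: [1.2, -0.3, 0.1]
width: 0.0704
```

```bash
python3 - <<'E'
from h import *
np.set_printoptions(precision=4,suppress=True)
w=snap('wrist','w11');d=snap('side','d11');s=snap('scene','s11');o=robot.get_obs();print(o['time'],o['tool_pos'],o['ee_rot'],o['width'],o['wrist_force'])
c=np.hstack([cv2.resize(im['pixels'][a:a+90,b:b+65],None,fx=6,fy=6,interpolation=cv2.INTER_CUBIC) for im,a,b in((d,200,255),(s,155,145))]);cv2.imwrite('pics/c11.png',c[:,:,::-1])
E
```

```text
18.7833 [ 0.5295 -0.209   0.1349] [ 3.1408 -0.0025  2.9719] 0.07061850640126247 [-0.3031  0.1217  0.161 ]
```

View pics/c11.png

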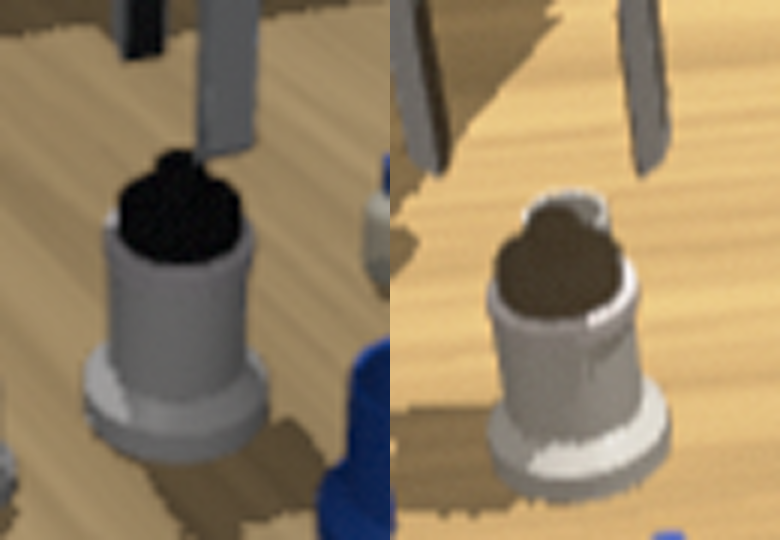

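View pics/w11.png

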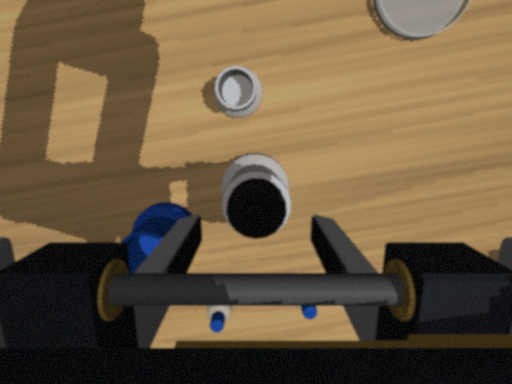

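```bash
python3 - <<'E'
from h import *
from scipy.optimize import fsolve
np.set_printoptions(precision=4,suppress=True)
d=np.load('pics/d11.npz');s=np.load('pics/s11.npz');w=np.load('pics/w11.npz')
t=np.linspace(0,2*np.pi,180)
def mid(im,x,y,zs,r):
    u=[proj(im,[x+r*np.cos(a),y+r*np.sin(a),z])[0] for z in zs for a in t]; return (min(u)+max(u))/2
def sol(us,ud,zs,r): return fsolve(lambda q:[mid(s,*q,zs,r)-us,mid(d,*q,zs,r)-ud],[.53,-.21])
print(sol(173.1,285.0,(.08,.094),.024), 'knob top row side/scene obs', 200+150/6,155+205/6)
x,y=.531,-.208
for z in (.112,):
  for im in(d,s):
    print(min(proj(im,[x+.01*np.cos(a),y+.01*np.sin(a),z])[1] for a in t))
c=w['pixels'][140:250,200:310];cv2.imwrite('pics/w11c.png',np.clip(2.5*cv2.resize(c,None,fx=5,fy=5,interpolation=cv2.INTER_CUBIC)[:,:,::-1].astype(float),0,255))
P=np.array([proj(w,[.5303+.024*np.cos(a),-.2088+.024*np.sin(a),.094]) for a in t]);print(P.min(0),P.max(0))
E
```

```text
[ 0.5325 -0.2073] knob top row side/scene obs 225.0 189.16666666666666
223.38037454274627
188.69391445379992
[224.8239 178.9153] [285.8176 237.5303][ WARN:0@2.954] global loadsave.cpp:1063 imwrite_ Unsupported depth image for selected encoder is fallbacked to CV_8U.
```

View pics/w11c.png

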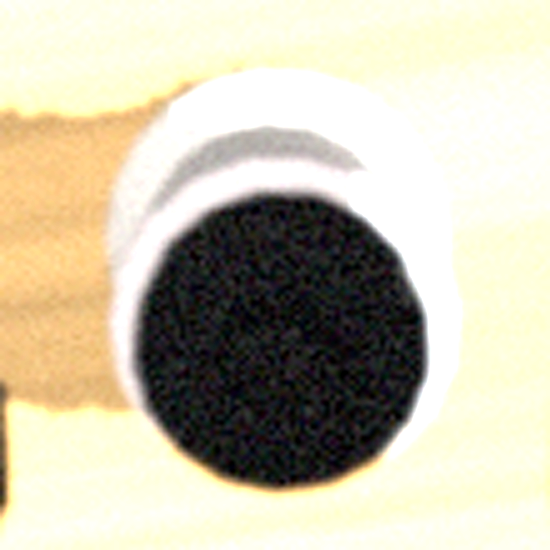

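{"method": "servo_tool", "body": {"rows": [[[-0.01,0.008,0],0],[[-0.01,0.008,0.1],0],[[-0.01,0.008,0.2],0],[[-0.01,0.008,0.3],0],[[-0.01,0.008,0.38],0],[[-0.01,0.008,0.43],0],[[-0.01,0.008,0.45],0],[[-0.01,0.008,0.45],0],[[-0.01,0.008,0.45],0],[[-0.01,0.008,0.45],0]], "grip": 0.15}}

```text
time: 19.62
tool_pos: [0.5314, -0.209, 0.1008]
ee_rot: [-3.141, 0.001, 2.972]
wrist_force: [0.0, -0.7, -0.1]
width: 0.04
```

```bash
python3 - <<'E'
from h import *
np.set_printoptions(precision=4,suppress=True)
w=snap('wrist','w12');d=snap('side','d12');s=snap('scene','s12');o=robot.get_obs();print(o['time'],o['tool_pos'],o['ee_rot'],o['width'],o['wrist_force'])
c=np.hstack([cv2.resize(im['pixels'][a:a+90,b:b+65],None,fx=6,fy=6,interpolation=cv2.INTER_CUBIC) for im,a,b in((d,200,255),(s,155,145))]);cv2.imwrite('pics/c12.png',np.clip(1.5*c[:,:,::-1].astype(float),0,255).astype(np.uint8))
E
```

```text
19.7667 [ 0.5314 -0.209   0.1008] [-3.1413  0.0011  2.9719] 0.03999607483967814 [-0.4785 -0.1144 -0.4656]
```

View pics/c12.png

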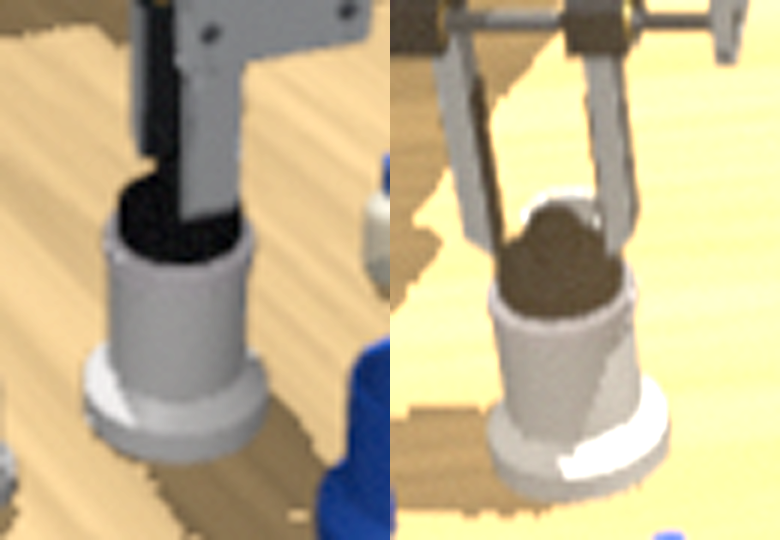

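View pics/w12.png

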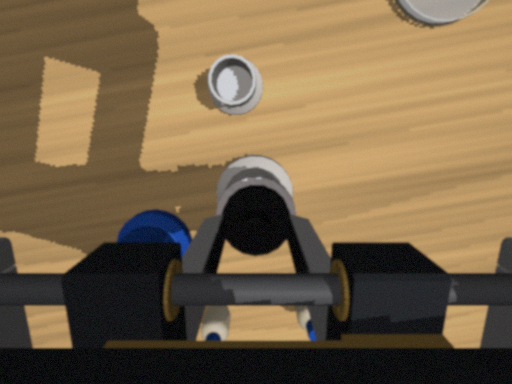

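{"method": "servo_tool", "body": {"rows": [[[0,0,0.02],0],[[0,0,0.04],0],[[0,0,0.04],0],[[0,0,0.04],0]]}}

```text
time: 20.1
tool_pos: [0.531, -0.2087, 0.0969]
ee_rot: [3.141, -0.0, 2.972]
wrist_force: [0.0, -0.6, -0.1]
width: 0.0398
```

{"method": "servo_tool", "body": {"rows": [[[0,0,0],0],[[0,0,0],0],[[0,0,0],0],[[0,0,0],0],[[0,0,0],0],[[0,0,0],0]], "grip": 1}}

```text
time: 20.6
tool_pos: [0.5311, -0.2088, 0.0971]
ee_rot: [-3.142, 0.0, 2.972]
wrist_force: [0.7, 0.2, -0.7]
width: 0.0191
```

{"method": "servo_tool", "body": {"rows": [[[0,0,-0.02],0],[[0,0,-0.05],0],[[0,0,-0.1],0],[[0,0,-0.16],0],[[0,0,-0.23],0],[[0,0,-0.32],0],[[0,0,-0.42],0],[[0,0,-0.5],0],[[0,0,-0.56],0],[[0,0,-0.6],0],[[0,0,-0.6],0]]}}

```text
time: 21.52
tool_pos: [0.5316, -0.209, 0.1463]
ee_rot: [-3.141, 0.002, 2.972]
wrist_force: [0.1, 0.7, 0.2]
width: 0.0191
```

{"method": "servo_tool", "body": {"rows": [[[0,0,-0.05],0],[[0,0,-0.15],0],[[0,0,-0.28],0],[[0,0,-0.4],0],[[0,0,-0.48],0],[[0,0,-0.54],0],[[0,0,-0.56],0],[[0,0,-0.56],0],[[0,0,-0.56],0],[[0,0,-0.56],0]]}}

```text
time: 22.35
tool_pos: [0.5308, -0.2087, 0.1892]
ee_rot: [3.141, -0.001, 2.972]
wrist_force: [0.1, 0.6, -0.9]
width: 0.0191
```

```bash
python3 - <<'E'
from h import *
np.set_printoptions(precision=4,suppress=True)
w=snap('wrist','w13');d=snap('side','d13');s=snap('scene','s13');o=robot.get_obs();print(o['time'],o['tool_pos'],o['ee_rot'],o['width'],o['wrist_force'])
c=np.hstack([cv2.resize(im['pixels'][a:a+130,b:b+80],None,fx=4.5,fy=4.5,interpolation=cv2.INTER_CUBIC) for im,a,b in((d,160,245),(s,115,135))]);cv2.imwrite('pics/c13.png',np.clip(1.4*c[:,:,::-1].astype(float),0,255).astype(np.uint8))
E
```

```text
22.5 [ 0.5308 -0.2087  0.1893] [ 3.1413 -0.0009  2.9719] 0.019053568513712933 [-0.2454  0.4805 -0.4605]
```

View pics/c13.png

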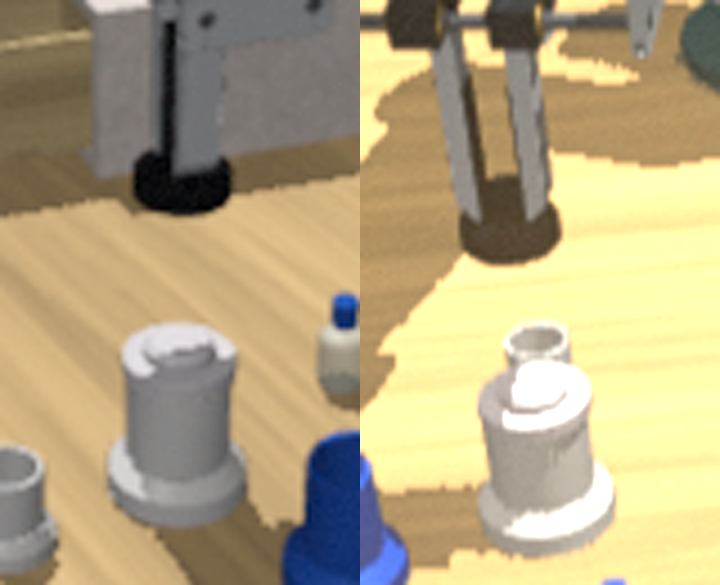

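View pics/w13.png

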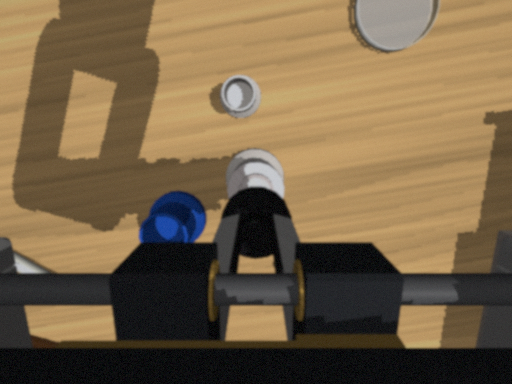

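View pics/s13.png

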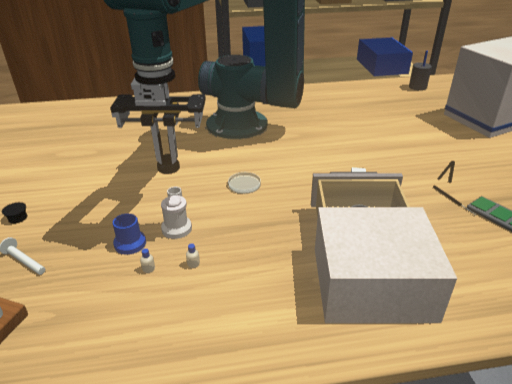

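{"method": "servo_tool", "body": {"rows": [[[0,0,0],0],[[0,0,0],0],[[0,0,0],0],[[0,0,0],0]]}}

```text
time: 22.83
tool_pos: [0.531, -0.2088, 0.1899]
ee_rot: [3.142, -0.0, 2.972]
wrist_force: [-0.7, -0.7, -0.7]
width: 0.0195
```

```bash
python3 -c "
from h import *
o=robot.get_obs();print(o['time'],o['qvel'].round(3),o['width'],robot.close_job())"
```

```text
the job is handed in; nothing more can be done
22.8333 [ 0.001 -0.    -0.002  0.001 -0.001  0.   ] 0.019479446487635426 None
```

I carried out the whole sequence and handed the job in at about 23 s; the hand-in itself gives no verdict.

- **Drawer:** I pulled it open by the handle about 140 mm, and the last picture shows it still open.
- **Nested lids:** I lifted both together by the inner lid's rim, set them on the larger non-blue jar and let go. Pictures before and after the release showed the pair level, with the cap still on. Just above the jar, the lid was about 1 mm off centre.
- **Cap:** I lifted it straight up by its knob. It ended level, gripped at 19.5 mm opening (the knob is 20 mm across), about 102 mm above the jar rim, with the arm at rest.

**Last checks:** The inner lid lies flat on the upright jar. The vials, dish and box look undisturbed; I judged this by eye and did not measure them again.

**Readings that disagreed or showed contact:**
- **Jar position:** the camera views disagreed on where the jar was by up to about 6 mm. I relied on comparing lid and jar in the same pictures instead.
- **Sideways contact:** the arm felt about 3 N sideways while inserting the lid, which fell to about 1 N after a small shift.
- **Seating push:** I pressed the lid down with about 9 N to seat it.
- **Knob height:** in the side view the knob top read 1 to 2 pixels low, which I put down to blur. The grasp worked as planned.

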